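# Unstack the reed-maker's pieces and put each in its place

### The job

Take the little stack apart from the top down, one piece at a time and without toppling what is left of it: first lay the black drone reed, right way up, down in the wide empty slot of the walnut rack, then slip the cream horn ferrule over the brass peg down onto its base, then set the red tin wholly on the cork coaster, and last set the granite hone wholly on the green mat. Leave everything lying flat and still, and leave the steel calliper and the amber bottle where they are.

Things in the scene. Friction and masses are not known exactly. Their poses are not given: they have to be found in the camera images.
- reed_c (a point): Black resin drone reed, loose, lying on top of the stack across the ferrule: a block 60 mm long (its x), 14 mm wide (its y), 16 mm high (its z), the last 16 mm of it towards +x being a thinner round tail 11 mm across. Point at its centre, half-way up (8 mm above its underside). About 30 g. Either end may point either way in the slot.
- ferrule_c (a point): Cream horn ferrule, loose, a ring standing on its flat face, third up in the stack (on the tin, under the reed): 38 mm outside, 24 mm bore, 18 mm high. Point at its centre (9 mm above its underside), z along the bore. About 30 g.
- tin_c (a point): Red round closed tin, loose, second in the stack (on the hone, under the ferrule): 50 mm diameter, 20 mm high. Point at its centre, half-way up (10 mm). About 70 g.
- hone_c (a point): Round grey granite hone, loose, the bottom of the stack, standing on the table: 62 mm diameter, 22 mm high. Point at its centre, half-way up (11 mm). About 180 g.
- slot (a point): Wide empty slot, with a paler floor, in the fixed dark walnut rack. Point mid-way on its floor, 15 mm above the table; slot 78 mm long (x), 32 mm wide (y), 5 mm deep (rack top 20 mm above the table). Rack 90 (x) by 170 mm (y), its middle 48 mm to the -y side of the point; on that side four cane-coloured reeds lie fixed in narrow slots, the nearest 46 mm off, up to 23 mm above the table.
- peg: Fixed upright brass peg on a round pale wooden base: base 60 mm diameter and 8 mm high, peg 8 mm thick, its round top 40 mm above the table. Origin on the peg's axis at table height, z up.
- coaster: Fixed round brown cork coaster lying on the table, 80 mm diameter, 5 mm thick. Origin at the middle of its underside, z up.
- mat: Fixed round dark green mat lying on the table, 90 mm diameter, 5 mm thick. Origin at the middle of its underside, z up.
- calliper: Bystander: loose heavy steel calliper lying flat on the far part of the table, 150 mm long, at most 8 mm high, jaws up to 35 mm to its +y side. Origin on its beam, 60 mm from the jaw end and 90 mm from the tail end; x along the beam towards the tail. Not to be moved.
- oil: Bystander: loose small amber glass bottle with a black cap, standing towards the left side of the table, 36 mm diameter, 58 mm high. Origin at the middle of its underside. Not to be moved.
Mind the look-alikes: they are no part of the job. Leave any blue look-alike of the part that bears tin_c alone. Of the things that look like the part that bears reed_c, the smaller one is meant.

How it is judged (in metres and radians):
On the way, in this order (a step that is already met when the one before it is completed fails the run):
1. the drone reed lies down in the slot, released, with ferrule, tin and hone still stacked (x of reed_c in the frame of slot between -0.0115 and 0.0115 m and y of reed_c in the frame of slot between -0.0115 and 0.0115 m and angle between the x axis of reed_c and the x axis of slot, either way round below 0.34 rad and angle between reed_c's own z axis and vertical below 0.15 rad and z of reed_c in the frame of slot between 0.005 and 0.011 m and horizontal distance between ferrule_c and tin_c below 0.02 m and z of ferrule_c in the frame of tin_c between 0.016 and 0.022 m and horizontal distance between tin_c and hone_c below 0.022 m and z of tin_c in the frame of hone_c between 0.018 and 0.024 m and contact force between reed and the fingers below 0.05 N), for 0.2 s.
2. the ferrule sits over the peg on its base, released, with the tin still on the hone (x of reed_c in the frame of slot between -0.0115 and 0.0115 m and y of reed_c in the frame of slot between -0.0115 and 0.0115 m and angle between the x axis of reed_c and the x axis of slot, either way round below 0.34 rad and angle between each of reed_c, ferrule_c's own z axis and vertical below 0.15 rad and z of reed_c in the frame of slot between 0.005 and 0.011 m and horizontal distance between ferrule_c and peg below 0.01 m and z of ferrule_c in the frame of peg between 0.014 and 0.02 m and horizontal distance between tin_c and hone_c below 0.022 m and z of tin_c in the frame of hone_c between 0.018 and 0.024 m and contact force between ferrule and the fingers below 0.05 N), for 0.2 s.
3. the tin is wholly on the coaster, released (x of reed_c in the frame of slot between -0.0115 and 0.0115 m and y of reed_c in the frame of slot between -0.0115 and 0.0115 m and angle between the x axis of reed_c and the x axis of slot, either way round below 0.34 rad and angle between each of reed_c, ferrule_c, tin_c's own z axis and vertical below 0.15 rad and z of reed_c in the frame of slot between 0.005 and 0.011 m and horizontal distance between ferrule_c and peg below 0.01 m and z of ferrule_c in the frame of peg between 0.014 and 0.02 m and horizontal distance between tin_c and coaster below 0.015 m and z of tin_c in the frame of coaster between 0.012 and 0.018 m and contact force between tin and the fingers below 0.05 N), for 0.2 s.
4. the hone is wholly on the mat, released (x of reed_c in the frame of slot between -0.0115 and 0.0115 m and y of reed_c in the frame of slot between -0.0115 and 0.0115 m and angle between the x axis of reed_c and the x axis of slot, either way round below 0.34 rad and angle between each of reed_c, ferrule_c, tin_c, hone_c's own z axis and vertical below 0.15 rad and z of reed_c in the frame of slot between 0.005 and 0.011 m and horizontal distance between ferrule_c and peg below 0.01 m and z of ferrule_c in the frame of peg between 0.014 and 0.02 m and horizontal distance between tin_c and coaster below 0.015 m and z of tin_c in the frame of coaster between 0.012 and 0.018 m and horizontal distance between hone_c and mat below 0.014 m and z of hone_c in the frame of mat between 0.013 and 0.019 m and contact force between hone and the fingers below 0.05 N), for 0.2 s.
At the end, for the whole second after the job is handed in: Reed flat, right way up on the slot floor (within 11.5 mm and 0.34 rad of its middle line); ferrule over the peg on its base (10 mm); tin wholly on the coaster (15 mm); hone wholly on the mat (14 mm); heights within 3 mm, tilts under 0.15 rad, all released and at rest (x of reed_c in the frame of slot between -0.0115 and 0.0115 m and y of reed_c in the frame of slot between -0.0115 and 0.0115 m and angle between the x axis of reed_c and the x axis of slot, either way round below 0.34 rad and angle between each of reed_c, ferrule_c, tin_c, hone_c's own z axis and vertical below 0.15 rad and z of reed_c in the frame of slot between 0.005 and 0.011 m and horizontal distance between ferrule_c and peg below 0.01 m and z of ferrule_c in the frame of peg between 0.014 and 0.02 m and horizontal distance between tin_c and coaster below 0.015 m and z of tin_c in the frame of coaster between 0.012 and 0.018 m and horizontal distance between hone_c and mat below 0.014 m and z of hone_c in the frame of mat between 0.013 and 0.019 m and linear speed of each of reed, ferrule, tin, hone below 0.01 m/s); the robot touches nothing.
It fails at once if the calliper is moved more than 15 mm (distance of calliper from where it was at the start of the episode above 0.015 m).
It fails at once if the amber bottle is moved more than 15 mm or tipped (distance of oil from where it was at the start of the episode above 0.015 m or angle between oil's own z axis and vertical above 0.5 rad).
It also fails if it takes over 112 s, if anything falls off the work surface, if the arm or the gripper's body presses on something with over 40 N, if the wrist force passes 120 N, or if a joint passes its speed limit or range.

### The arm

A 7-joint arm with a two-finger parallel gripper is mounted at the origin on the work surface. World frame = base frame: x ahead of the robot, y to its left, z up, the work surface at z = 0. Lengths are in m, angles in degrees, forces in N, time in s.
With the tool pointing down it reaches from about 0.425 to 0.875 m from the base axis. Payload 4.7 kg.
Tool frame: the origin (TCP) lies at the centre of the arm's flange, where the gripper is bolted on; the fingertips stand 182 mm ahead of it and the grasp point (between the pads) lies 164 mm ahead of it; z points along the fingers, x is the direction in which the jaws open and shut, and the axes are right-handed (so a half turn about z gives the same grasp; the last joint's range is limited). The gripper opens to 87 mm and grips with 3 to 60 N. Pads are 19 mm wide; open, the fingers measure 117 mm over their backs; the gripper's body (75 mm by 190 mm) begins 51 mm behind the grasp point.
Start: joints at [-71.27, 18.392, -4.016, 83.108, 1.295, 78.541, -3.26], TCP at [0.2, 0.618, 0.405] pointing down, gripper open.
Joint ranges: [-163.93, 163.93], [-17.29, 119.83], [-79.2, 71.16], [3.27, 140.29], [-89.18, 269.18], [5.43, 117.66], [-154.24, 154.24]. Speed limits (degrees/s): [147.25, 147.25, 180, 180, 180, 180, 180].

### API

Orientations are given as [roll, pitch, yaw] about the fixed x, y, z axes, in that order (R = Rz(yaw) Ry(pitch) Rx(roll)).
In Python, from cell import env gives the robot as it stands. The module is installed in compiled form; this text tells all that it offers.
- The arm moves only by the tool carry_out, never from a script. Its argument "increments" is a list of rows, each a list of 5 numbers: the shift along the world's x, y, z in m, then the turn about the world's z in degrees, then the gripper's target within -1 to 1 (shut at 1, half-way at 0, fully open at -1). In form: [[dx, dy, dz, spin, jaw], ...]. A call has 1 to 20 rows; each row is the pose to reach, as a shift and turn from the pose commanded when the call began; what a row does not reach only later rows make up. A row lasts 1/10 s, in which the tool goes at most 50 mm and 8.59 degrees, less where a joint would pass 70% of its speed; a pose out of reach is approached as far as the arm can. A call with a gripper value outside its range is refused whole. The fingers move at their own pace and stop on an object; "grip_force" is the grip in N (left out, the last holds). Time passes only in rows, so rows that repeat a pose let the fingers close. It gives the time, the measured TCP pose, the force and the opening at its end, in the units of the state.
- env.get_obs(): the state, without advancing time (a new reading comes with each control period).
- env.read_camera(name): name is "scene" or "top" or "wrist"; returns (picture, depth): 480x640x3 uint8, red, green, blue; 480x640 float32, m along the optical axis (not along the pixel's ray), 0 where there is no reading.
- env.get_calibration(name): a dict with "K" (3x3 intrinsics, pixels), "camera_from_world" (4x4, takes a point from world to camera coordinates); the wrist camera has in their place "T_tool_cam" (4x4, takes a point from camera to tool coordinates, whose origin is the TCP and whose axes are the tool frame's). Camera axes: x right, y down, z forward; pixel columns grow to the right and rows downward; lengths in m; the calibration is good to about 2 mm. A picture is of the moment at which its call begins: read the wrist's pose just before it. get_calibration takes no time and is no camera call.
- env.sign_off(): hands the job in, once; it reports no verdict.
The state is a dict: "time_s": time; "qpos": joint angles; "joint_velocities": joint speeds; "effort": joint torques, N m; "tool_pos": TCP position; "tool_rot": TCP orientation; "force": force on the tool from outside, world axes, zero at the start; "wrist_torque": the same for the moment, N m; "grip_width": finger opening in m.
Only numpy, scipy, OpenCV 4.12 (cv2) and the standard library are available. Lean on these libraries where they do the work, as an engineer would, in place of code of your own. Each camera call takes 0.05 s, during which the arm holds its last target.

## Working session

There is one attempt and no reset: what is moved stays moved. The work goes in short steps, Python scripts to look and compute and a tool call to move; the robot and the scene stay as the last step left them, time stands still between calls to the robot, and variables do not carry over. Pictures are saved under pics/ and viewed, and the job is handed in when it is done.

Besides the shell and the picture viewer there is one more tool, called after "Call:" as name([rows], argument=value, ...), one row to a line, values as JSON. carry_out: Moves the arm, as the interface text tells. Its arguments: {"type":"object","properties":{"increments":{"type":"array"},"grip_force":{"type":"number"}},"required":["increments"]}

```bash
mkdir -p pics; python3 - <<'E'
from cell import env
import cv2,numpy as np
np.set_printoptions(precision=4,suppress=True)
print(env.get_obs())
for n in("top","scene"):
    p,d=env.read_camera(n); cv2.imwrite(f"pics/{n}0.png",p[:,:,::-1]); np.savez(f"pics/{n}0.npz",p=p,d=d)
    print(n,env.get_calibration(n))
print(env.get_calibration("wrist"))
E
```

```text
{'time_s': 0.0, 'qpos': array([-71.2712,  18.4403,  -4.0149,  83.1759,   1.2946,  78.541 ,
        -3.2594]), 'joint_velocities': array([ 0.1358, -0.0424, -0.0377,  0.0766,  0.0578,  0.0519, -0.1077]), 'effort': array([ -0.0011, -49.1294,  -0.4041, -31.2529,  -0.0637,   0.0434,
         0.0002]), 'tool_pos': array([0.2   , 0.6183, 0.4036]), 'tool_rot': array([179.9944,   0.1119,  72.0809]), 'force': array([-0.0733,  0.7263,  0.0476]), 'wrist_torque': array([ 0.0031, -0.0122,  0.0051]), 'grip_width': 0.08702275414205848}
top {'K': array([[518.6033,   0.    , 322.6801],
       [  0.    , 518.6033, 239.2051],
       [  0.    ,   0.    ,   1.    ]]), 'camera_from_world': array([[-0.0074, -0.9996, -0.026 ,  0.0991],
       [-0.9991,  0.0084, -0.0407,  0.5409],
       [ 0.0409,  0.0257, -0.9988,  1.1189],
       [ 0.    ,  0.    ,  0.    ,  1.    ]])}
scene {'K': array([[549.0985,   0.    , 324.2249],
       [  0.    , 549.0985, 235.5828],
       [  0.    ,   0.    ,   1.    ]]), 'camera_from_world': array([[-0.7748,  0.632 , -0.0156,  0.3525],
       [ 0.4898,  0.5845, -0.6468, -0.2528],
       [-0.3997, -0.5088, -0.7625,  1.3717],
       [ 0.    ,  0.    ,  0.    ,  1.    ]])}
{'K': array([[333.934 ,   0.    , 319.0167],
       [  0.    , 333.934 , 239.5079],
       [  0.    ,   0.    ,   1.    ]]), 'T_tool_cam': array([[ 1.    ,  0.0003,  0.0004,  0.0002],
       [-0.0004,  0.9636,  0.2674, -0.0735],
       [-0.0003, -0.2674,  0.9636,  0.0194],
       [ 0.    ,  0.    ,  0.    ,  1.    ]])}
```

View pics/top0.png

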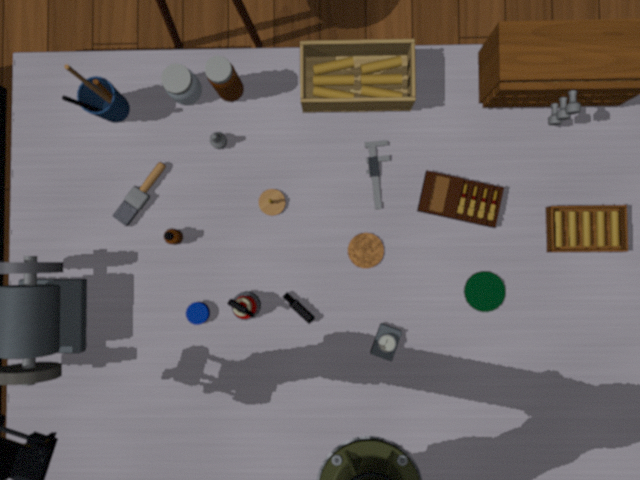

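View pics/scene0.png

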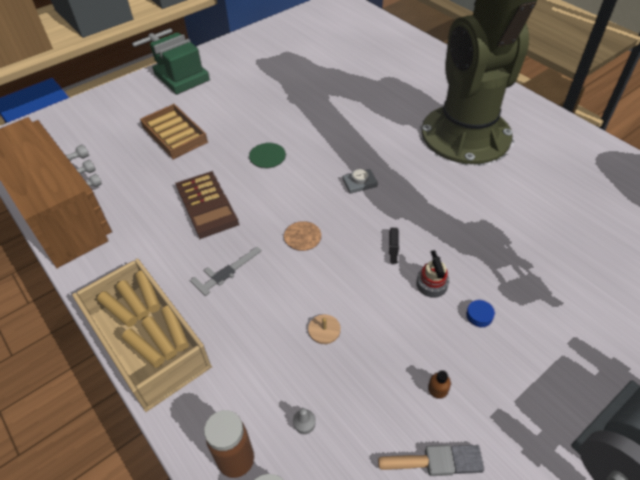

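Top view: the stack is at (244,306) with the black reed across it. A larger black look-alike is at (298,307) and the blue tin at (198,313). The peg is at (272,202), coaster at (366,250), mat at (485,291), rack at (461,198) with its pale slot on the left, bottle at (173,237) and calliper at (376,175).

```bash
cat > h.py <<'E'
import numpy as np,cv2
from cell import env
from scipy.spatial.transform import Rotation as R
np.set_printoptions(precision=4,suppress=True)
def cast(K,T,uv,z):
    # T world_from_cam ; to plane z
    r=T[:3,:3]@np.linalg.solve(K,np.array([uv[0],uv[1],1.])); o=T[:3,3]
    return o+r*(z-o[2])/r[2]
def fixed(n):
    c=env.get_calibration(n); return c["K"],np.linalg.inv(c["camera_from_world"])
def wrist(obs):
    c=env.get_calibration("wrist"); T=np.eye(4); T[:3,:3]=R.from_euler('xyz',obs["tool_rot"],degrees=True).as_matrix(); T[:3,3]=obs["tool_pos"]
    return c["K"],T@c["T_tool_cam"]
def proj(K,T,p):
    q=np.linalg.inv(T)@np.r_[p,1]; q=K@q[:3]; return q[:2]/q[2]
def snap(n,name):
    o=env.get_obs(); p,d=env.read_camera(n)
    cv2.imwrite(f"pics/{name}.png",p[:,:,::-1]); K,T=wrist(o) if n=="wrist" else fixed(n)
    np.savez(f"pics/{name}.npz",p=p,d=d,K=K,T=T); return p,d,K,T,o
def load(name):
    z=np.load(f"pics/{name}.npz"); return z["p"],z["d"],z["K"],z["T"]
def cloud(d,K,T):
    v,u=np.mgrid[0:480,0:640]; x=np.stack([(u-K[0,2])/K[0,0]*d,(v-K[1,2])/K[1,1]*d,d],-1)
    return x@T[:3,:3].T+T[:3,3]
E
python3 - <<'E'
from h import *
K,T=fixed("top")
for n,uv,z in [("stack",(244,306),.06),("reedtop",(241,306),.076),("peg",(272,202),.008),("coaster",(366,250),.005),("mat",(485,291),.005),("slot",(440,193),.015),("oil",(173,237),.055),("cal",(376,175),.005),("big",(298,307),.015),("blue",(198,313),.02),("box",(385,342),.03)]:
    p=cast(K,T,uv,z); print(n,p,np.hypot(*p[:2]))
z=np.load("pics/top0.npz"); d=z["d"]; c=cloud(d,K,T)
for uv in [(237,306),(330,400),(461,198),(485,291),(298,307),(385,342),(373,470)]: print(uv,c[uv[1],uv[0]])
E
```

```text
stack [0.4016 0.2588 0.06  ] 0.4778188733402846
reedtop [0.4031 0.2622 0.076 ] 0.48082374024283836
peg [0.6248 0.2059 0.008 ] 0.6578529848017503
coaster [0.5175 0.0003 0.005 ] 0.5175460385740853
mat [ 0.4266 -0.2563  0.005 ] 0.49768293823597626
slot [ 0.6398 -0.1608  0.015 ] 0.6597303056563477
oil [0.5473 0.4104 0.055 ] 0.6840482978240945
cal [ 0.6824 -0.0234  0.005 ] 0.682808735331373
big [0.395  0.1493 0.015 ] 0.42227498187286044
blue [0.3836 0.3661 0.02  ] 0.5302597042745453
box [ 0.3214 -0.0364  0.03  ] 0.3234629866937477
(237, 306) [0.4031 0.2704 0.0763]
(330, 400) [0.1918 0.0818 0.0002]
(461, 198) [ 0.6277 -0.2044  0.0213]
(485, 291) [ 0.4265 -0.2568  0.0033]
(298, 307) [0.3957 0.1487 0.023 ]
(385, 342) [ 0.3213 -0.0365  0.0291]
(373, 470) [ 0.0645 -0.0062  0.0561]
```

Call:
carry_out([
  [0.04, -0.07, -0.01, 0, -1],
  [0.08, -0.14, -0.02, 0, -1],
  [0.12, -0.21, -0.03, 0, -1],
  [0.16, -0.28, -0.04, 0, -1],
  [0.19, -0.34, -0.04, 0, -1],
  [0.2, -0.36, -0.04, 0, -1],
  [0.2, -0.36, -0.04, 0, -1],
  [0.2, -0.36, -0.04, 0, -1],
  [0.2, -0.36, -0.04, 0, -1],
])

```text
time_s: 1.0
tool_pos: [0.4024, 0.2529, 0.3643]
tool_rot: [180.0, 0.1, 71.6]
force: [0.5, -0.3, 1.1]
grip_width: 0.0867
```

```bash
python3 - <<'E'
from h import *
p,d,K,T,o=snap("wrist","w1"); print(o)
snap("scene","s1")
E
```

```text
{'time_s': 1.0, 'qpos': array([-47.7813,  -1.7704,  12.2016, 110.6358,   0.5041,  71.159 ,
        35.8659]), 'joint_velocities': array([ 5.8426, -0.6222,  4.1459,  1.3472, -2.5718, -1.5378, 13.1984]), 'effort': array([ -0.4815, -27.7629,  -0.378 , -29.9541,   0.095 ,   0.1432,
         0.1206]), 'tool_pos': array([0.4024, 0.2529, 0.3643]), 'tool_rot': array([179.9542,   0.112 ,  71.6146]), 'force': array([ 0.469 , -0.3374,  1.1058]), 'wrist_torque': array([ 0.0025, -0.0214, -0.0189]), 'grip_width': 0.08673613898708792}
```

View pics/w1.png

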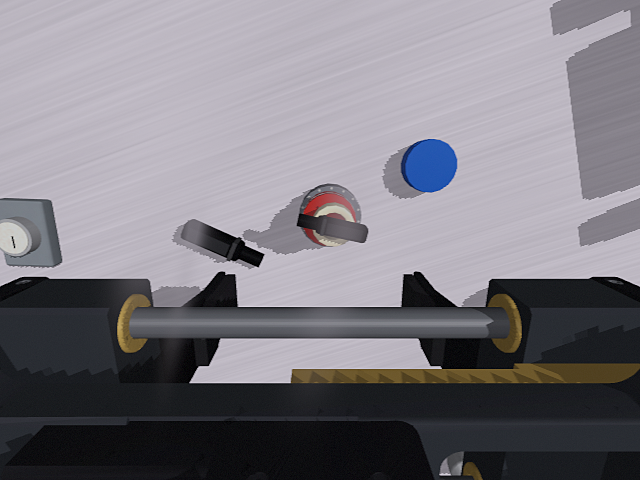

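The wrist view shows the stack at (332,222), with the reed across it from (298,220) to (367,235). I'll take a fresh settled picture and measure the stack.

```bash
cat > stack.py <<'E'
from h import *
import sys
p,d,K,T,o=snap("wrist",sys.argv[1]); print(o["tool_pos"],o["tool_rot"],o["joint_velocities"].max())
c=cloud(d,K,T); near=(np.hypot(c[...,0]-.402,c[...,1]-.262)<.06)&(d>0)
for n,lo,hi in [("reed",.068,.09),("ferr",.053,.066),("tin",.036,.047),("hone",.017,.027)]:
    m=near&(c[...,2]>lo)&(c[...,2]<hi)
    m=m.astype(np.uint8); 
    pts=c[m>0]
    if len(pts)<20: print(n,len(pts)); continue
    (cx,cy),(w,h),a=cv2.minAreaRect((pts[:,:2]*1000).astype(np.float32))
    cc,r=cv2.minEnclosingCircle((pts[:,:2]*1000).astype(np.float32))
    print(n,len(pts),"z",np.median(pts[:,2]),"rect",cx,cy,w,h,a,"circ",cc,r)
    if n=="reed":
        q=pts[:,:2]-pts[:,:2].mean(0); u,s,v=np.linalg.svd(q,full_matrices=False); print("axis deg",np.degrees(np.arctan2(v[0,1],v[0,0])), "ext",(q@v[0]).min(),(q@v[0]).max(),"mean",pts.mean(0))
E
python3 stack.py w2
```

```text
[0.4011 0.256  0.3645] [-179.9852    0.0255   71.764 ] 0.7798443177291277
reed 1146 z 0.07612185297941573 rect 398.3042297363281 266.0155029296875 59.93983840942383 14.761167526245117 58.70329666137695 circ (398.9844970703125, 265.4676818847656) 30.169267654418945
axis deg 59.37421513502153 ext -0.03102553414931405 0.028987452540052517 mean [0.3979 0.2674 0.0754]
ferr 621 z 0.06034668763749507 rect 399.32049560546875 267.7110290527344 37.24896240234375 38.592987060546875 27.147314071655273 circ (401.66387939453125, 271.0862731933594) 22.944063186645508
tin 754 z 0.04248943592023438 rect 393.2973327636719 262.77764892578125 40.98249053955078 49.89784240722656 18.558380126953125 circ (397.53857421875, 264.1758728027344) 24.988052368164062
hone 588 z 0.02249008929097432 rect 397.6997375488281 265.2799072265625 61.226444244384766 58.83868408203125 84.67090606689453 circ (398.99725341796875, 265.12384033203125) 30.930191040039062
```

```bash
python3 - <<'E'
import cv2
p=cv2.imread("pics/w2.png")[160:270,270:400]; cv2.imwrite("pics/w2c.png",cv2.resize(p,None,fx=5,fy=5,interpolation=2))
E
```

```text
(no output)
```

View pics/w2c.png

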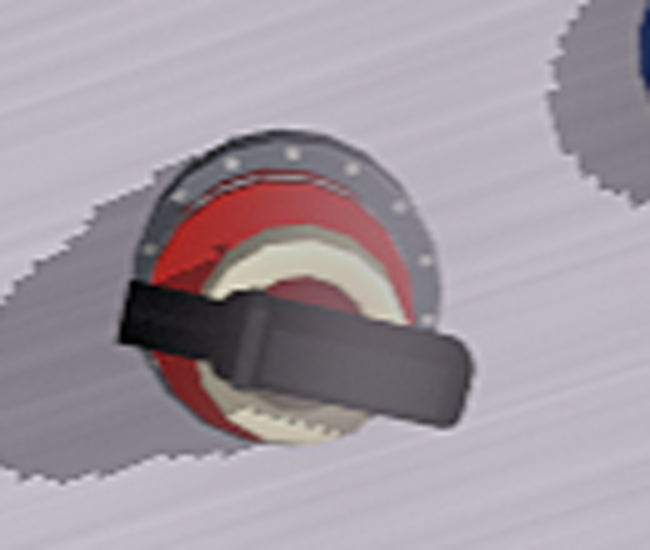

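Call:
carry_out([
  [-0.0015, 0.008, -0.01, 8.5, -1],
  [-0.0015, 0.008, -0.02, 17, -1],
  [-0.0015, 0.008, -0.03, 25.5, -1],
  [-0.0015, 0.008, -0.04, 34, -1],
  [-0.0015, 0.008, -0.05, 42.5, -0.5],
  [-0.0015, 0.008, -0.06, 51, -0.2],
  [-0.0015, 0.008, -0.06, 59.5, 0],
  [-0.0015, 0.008, -0.06, 68, 0],
  [-0.0015, 0.008, -0.06, 77, 0],
  [-0.0015, 0.008, -0.06, 77, 0],
  [-0.0015, 0.008, -0.06, 77, 0],
  [-0.0015, 0.008, -0.06, 77, 0],
  [-0.0015, 0.008, -0.06, 77, 0],
])

```text
time_s: 2.45
tool_pos: [0.3983, 0.2669, 0.3048]
tool_rot: [180.0, -0.0, 149.0]
force: [-1.0, -0.0, -0.1]
grip_width: 0.0439
```

```bash
python3 stack.py w3
```

```text
[0.3983 0.2669 0.3048] [179.9939  -0.0107 149.0324] 0.49618094826876
reed 1716 z 0.0762501073980947 rect 397.58282470703125 265.2952880859375 59.296966552734375 14.400606155395508 59.49444580078125 circ (397.571044921875, 265.2353820800781) 29.83738899230957
axis deg 59.081362435303454 ext -0.029275590185113706 0.030017834396123443 mean [0.3975 0.2649 0.0756]
ferr 955 z 0.06037625205086053 rect 399.5174560546875 263.2274475097656 37.151893615722656 43.77837371826172 2.734872817993164 circ (396.72833251953125, 260.34710693359375) 24.729442596435547
tin 1199 z 0.04257488861347661 rect 394.3619079589844 259.2668762207031 39.75160598754883 49.75917053222656 53.12289810180664 circ (397.0643310546875, 263.14862060546875) 25.056514739990234
hone 903 z 0.022638893372460722 rect 396.5258483886719 261.1862487792969 53.343997955322266 61.65911102294922 58.079837799072266 circ (398.6344299316406, 264.7178955078125) 30.909120559692383
```

View pics/w3.png

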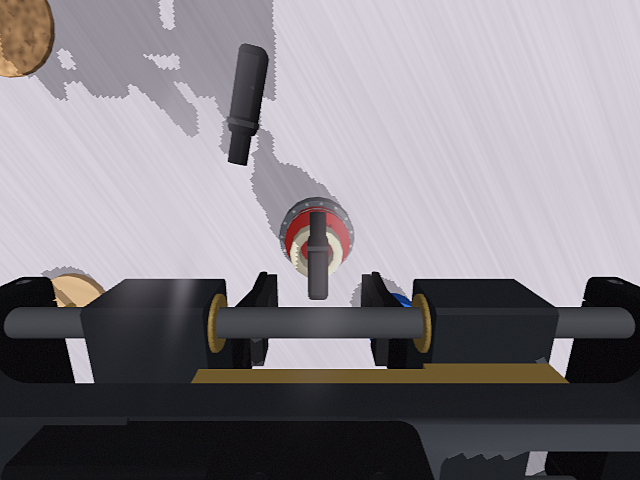

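Call:
carry_out([
  [0, 0, -0.02, 0, 0],
  [0, 0, -0.04, 0, 0],
  [0, 0, -0.05, 0, 0],
  [0, 0, -0.0565, 0, 0],
  [0, 0, -0.0565, 0, 0],
  [0, 0, -0.0565, 0, 0.4],
  [0, 0, -0.0565, 0, 0.6],
  [0, 0, -0.0565, 0, 0.7],
  [0, 0, -0.0565, 0, 0.8],
  [0, 0, -0.0565, 0, 0.9],
  [0, 0, -0.0565, 0, 1],
  [0, 0, -0.0565, 0, 1],
  [0, 0, -0.0565, 0, 1],
], grip_force=10)

```text
time_s: 3.8
tool_pos: [0.3987, 0.2665, 0.2486]
tool_rot: [180.0, 0.0, 149.1]
force: [-0.1, 0.1, 2.4]
grip_width: 0.014
```

Call:
carry_out([
  [0, 0, 0.005, 0, 1],
  [0, 0, 0.015, 0, 1],
  [0, 0, 0.03, 0, 1],
  [0, 0, 0.06, 0, 1],
  [0, 0, 0.1, 0, 1],
  [0, 0, 0.1, 0, 1],
  [0, 0, 0.1, 0, 1],
])

```text
time_s: 4.5
tool_pos: [0.3988, 0.2666, 0.3498]
tool_rot: [179.8, 0.0, 149.1]
force: [-0.2, -0.2, -0.9]
grip_width: 0.0135
```

```bash
python3 stack.py w4
```

```text
[0.3988 0.2666 0.3498] [179.8404   0.0425 149.08  ] 2.4972410715298223
reed 0
ferr 773 z 0.060308519024664886 rect 398.66259765625 264.64947509765625 33.810272216796875 37.283199310302734 66.76172637939453 circ (399.5704040527344, 266.3004150390625) 18.962459564208984
tin 1163 z 0.04256969048897469 rect 394.81085205078125 259.935791015625 41.21490478515625 48.96244812011719 57.10992431640625 circ (397.1573486328125, 263.38214111328125) 24.990434646606445
hone 714 z 0.02255072654850815 rect 396.9680480957031 262.4861755371094 56.17760467529297 61.12526321411133 57.282073974609375 circ (398.51129150390625, 264.7515869140625) 30.829055786132812
```

View pics/w4.png

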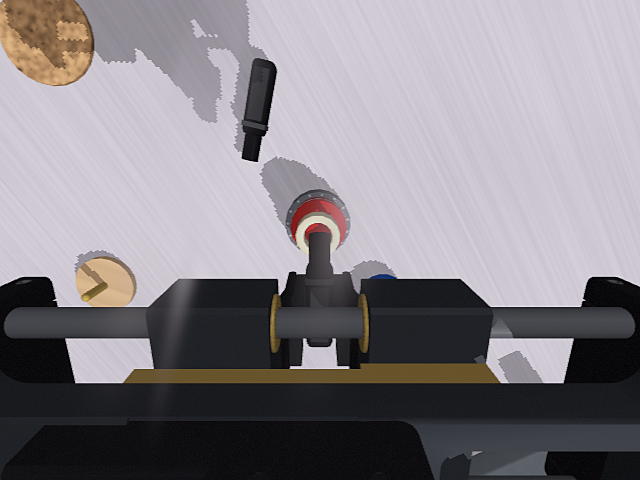

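Reed is held (13.5 mm opening) and the stack is undisturbed. Next I'll hover beyond the rack so the wrist camera sees the slot.

Call:
carry_out([
  [0.028, -0.037, 0, -6, 1],
  [0.056, -0.074, 0.01, -12, 1],
  [0.084, -0.111, 0.01, -18, 1],
  [0.112, -0.148, 0.01, -24, 1],
  [0.14, -0.185, 0.01, -30, 1],
  [0.168, -0.222, 0.01, -36, 1],
  [0.196, -0.259, 0.01, -42, 1],
  [0.224, -0.296, 0.01, -48, 1],
  [0.252, -0.333, 0.01, -54, 1],
  [0.28, -0.37, 0.01, -60, 1],
  [0.308, -0.407, 0.01, -66, 1],
  [0.331, -0.441, 0.01, -68, 1],
  [0.331, -0.441, 0.01, -68, 1],
  [0.331, -0.441, 0.01, -68, 1],
  [0.331, -0.441, 0.01, -68, 1],
  [0.331, -0.441, 0.01, -68, 1],
])

```text
time_s: 6.15
tool_pos: [0.7294, -0.1726, 0.3582]
tool_rot: [-180.0, -0.1, 81.2]
force: [0.6, 0.5, 0.4]
grip_width: 0.0136
```

```bash
python3 - <<'E'
from h import *
p,d,K,T,o=snap("wrist","w5"); print(o["tool_pos"],o["tool_rot"],o["joint_velocities"],o["qpos"])
E
```

```text
[ 0.7294 -0.1726  0.3582] [-179.9728   -0.0917   81.2111] [-0.1161 -0.3935  0.2066 -0.1855  0.0882 -0.0735  0.003 ] [-10.6707  35.2532  35.3649  70.813  -19.9222  79.9027 104.2875]
```

View pics/w5.png

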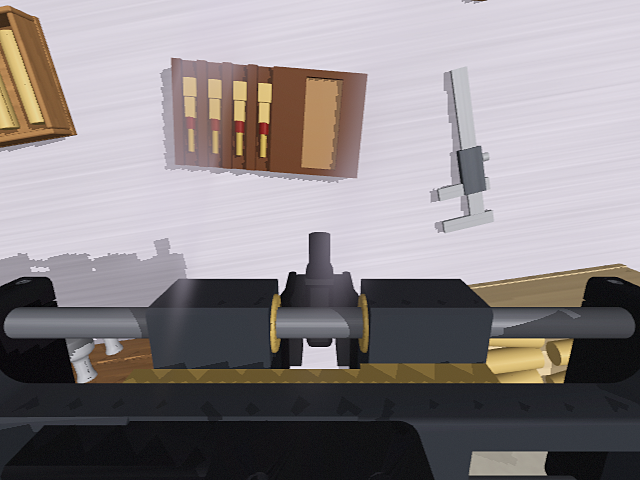

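```bash
python3 - <<'E'
from h import *
p,d,K,T=load("w5"); c=cloud(d,K,T)
v,u=np.mgrid[0:480,0:640]
reg=(u>285)&(u<355)&(v>70)&(v<178)
m=reg&(c[...,2]>.0125)&(c[...,2]<.0175)
m=cv2.morphologyEx(m.astype(np.uint8),cv2.MORPH_OPEN,np.ones((5,5)))
pts=c[m>0]; (cx,cy),wh,a=cv2.minAreaRect((pts[:,:2]*1000).astype(np.float32)); print("slot depth",cx,cy,wh,a,np.median(pts[:,2]),len(pts))
hsv=cv2.cvtColor(p,cv2.COLOR_RGB2HSV); print(hsv[124,321],hsv[124,290],hsv[124,352])
mm=(reg&(hsv[...,2]>hsv[124,321,2]-35)&(u>298)&(u<345)).astype(np.uint8)
cs=max(cv2.findContours(mm,0,2)[0],key=cv2.contourArea); r=cv2.minAreaRect(cs); print("pix",r, [cast(K,T,b,.015) for b in cv2.boxPoints(r)], cast(K,T,r[0],.015))
# rack top
m=(v>50)&(v<190)&(u>160)&(u<370)&(c[...,2]>.0185)&(c[...,2]<.024); pts=c[m]; r=cv2.minAreaRect((pts[:,:2]*1000).astype(np.float32)); print("rack",r,np.median(pts[:,2]))
# reed
m=(u>308)&(u<331)&(v>232)&(v<275)&(d>0); 
Tt=np.linalg.inv(T); pc=np.stack([(u-K[0,2])/K[0,0]*d,(v-K[1,2])/K[1,1]*d,d],-1)
C=env.get_calibration("wrist")["T_tool_cam"]; pt=pc@C[:3,:3].T+C[:3,3]
for row in range(232,282,5): print(row,pt[row,319],p[row,319])
E
```

```text
slot depth 637.9446411132812 -155.38441467285156 (32.0943489074707, 78.048828125) 76.99652862548828 0.01595137924204615 2927
[ 15 120 183] [ 11 144 115] [  5  69 133]
pix ((319.690673828125, 123.44942474365234), (32.873355865478516, 89.26334381103516), 3.5763344764709473) [array([ 0.6724, -0.1806,  0.015 ]), array([ 0.5968, -0.1628,  0.015 ]), array([ 0.6029, -0.1343,  0.015 ]), array([ 0.679 , -0.1501,  0.015 ])] [ 0.6365 -0.1567  0.015 ]
rack ((626.99853515625, -202.32388305664062), (170.60536193847656, 90.32833862304688), 76.96144104003906) 0.02069421691052875
232 [ 0.0003 -0.0315  0.1848] [62 58 67]
237 [ 0.0003 -0.0318  0.1739] [83 78 89]
242 [ 0.0003 -0.029   0.1749] [84 79 91]
247 [ 0.0003 -0.0264  0.1753] [85 80 91]
252 [ 0.0003 -0.0237  0.1756] [86 81 92]
257 [ 0.0003 -0.0212  0.1753] [84 80 90]
262 [ 0.0003 -0.0189  0.1745] [84 80 92]
267 [ 0.0003 -0.0164  0.1742] [83 79 90]
272 [ 0.0003 -0.0144  0.1725] [81 76 87]
277 [ 0.0003 -0.0121  0.1719] [77 71 83]
```

Call:
carry_out([
  [-0.03, 0.006, 0, -4, 1],
  [-0.06, 0.012, -0.02, -4, 1],
  [-0.09, 0.017, -0.05, -4, 1],
  [-0.09, 0.017, -0.08, -4, 1],
  [-0.09, 0.017, -0.1, -4, 1],
  [-0.09, 0.017, -0.11, -4, 1],
  [-0.09, 0.017, -0.11, -4, 1],
  [-0.09, 0.017, -0.11, -4, 1],
  [-0.09, 0.017, -0.11, -4, 1],
])

```text
time_s: 7.1
tool_pos: [0.6402, -0.1578, 0.2499]
tool_rot: [179.9, -0.0, 77.1]
force: [0.3, -0.2, -0.6]
grip_width: 0.0137
```

```bash
python3 - <<'E'
from h import *
p,d,K,T,o=snap("wrist","w6"); print(o["tool_pos"],o["tool_rot"])
snap("scene","s6")
E
```

```text
[ 0.6402 -0.1578  0.2499] [179.8508  -0.0089  77.0906]
```

View pics/w6.png

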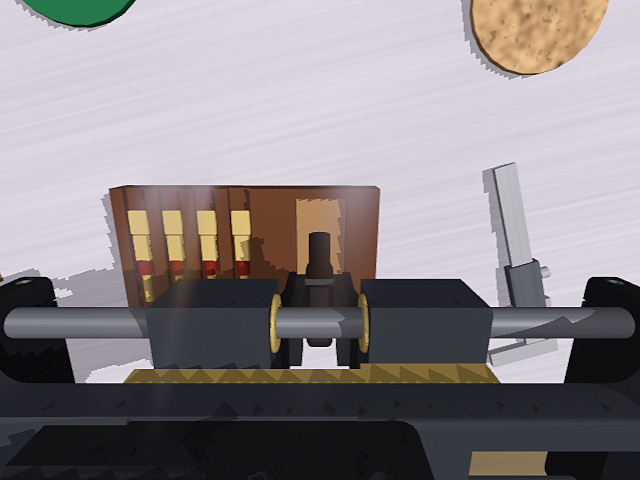

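```bash
python3 - <<'E'
from h import *
p,d,K,T=load("w6"); c=cloud(d,K,T)
print(env.get_obs()["tool_pos"])
v,u=np.mgrid[0:480,0:640]
for row in (205,212,220,228):
    z=c[row,285:370,2]; i=np.where((z>.012)&(z<.0185))[0]+285
    print(row,i.min(),i.max(),c[row,i.min()],c[row,i.max()],cast(K,T,((i.min()+i.max())/2,row),.015))
# tool-frame lateral offset of slot centreline
Tt=np.linalg.inv(T); C=env.get_calibration("wrist")["T_tool_cam"]
for row in (205,212,220,228):
    z=c[row,285:370,2]; i=np.where((z>.012)&(z<.0185))[0]+285
    a=np.r_[c[row,i].mean(0),1]; print((C@Tt@a)[:3])
E
```

```text
[ 0.64   -0.1578  0.2496]
205 297 346 [ 0.6016 -0.1632  0.0156] [ 0.6083 -0.1323  0.0176] [ 0.6052 -0.1477  0.015 ]
212 297 346 [ 0.6059 -0.1642  0.0162] [ 0.6127 -0.1332  0.018 ] [ 0.6097 -0.1487  0.015 ]
220 297 345 [ 0.6112 -0.1656  0.0155] [ 0.6183 -0.1348  0.0155] [ 0.6149 -0.1502  0.015 ]
228 285 345 [ 0.6141 -0.1742  0.0184] [ 0.6233 -0.1359  0.0164] [ 0.6193 -0.1553  0.015 ]
[ 0.0019 -0.0371  0.2338]
[ 0.002  -0.0326  0.2337]
[ 0.0016 -0.0272  0.234 ]
[ 0.0012 -0.0218  0.2338]
```

Call:
carry_out([
  [0, 0.002, -0.01, 0, 1],
  [0, 0.002, -0.025, 0, 1],
  [0, 0.002, -0.035, 0, 1],
  [0, 0.002, -0.04, 0, 1],
  [0, 0.002, -0.043, 0, 1],
  [0, 0.002, -0.045, 0, 1],
  [0, 0.002, -0.045, 0, 1],
  [0, 0.002, -0.045, 0, 1],
])

```text
time_s: 8.0
tool_pos: [0.6398, -0.1558, 0.2037]
tool_rot: [179.9, 0.0, 77.1]
force: [-0.1, -0.6, 1.0]
grip_width: 0.0139
```

Now release gently and rise.

Call:
carry_out([
  [0, 0, 0, 0, 0.6],
  [0, 0, 0, 0, 0.4],
  [0, 0, 0, 0, 0.3],
  [0, 0, 0, 0, 0.3],
  [0, 0, 0, 0, 0.3],
  [0, 0, 0.01, 0, 0.3],
  [0, 0, 0.03, 0, 0.3],
  [0, 0, 0.07, 0, 0.3],
  [0, 0, 0.11, 0, 0],
  [0.04, -0.01, 0.15, 0, -0.5],
  [0.08, -0.02, 0.15, 0, -1],
  [0.08, -0.02, 0.15, 0, -1],
  [0.08, -0.02, 0.15, 0, -1],
])

```text
time_s: 9.3
tool_pos: [0.7201, -0.1757, 0.3526]
tool_rot: [-179.9, 0.1, 77.1]
force: [0.0, 0.4, 0.4]
grip_width: 0.0624
```

```bash
python3 - <<'E'
from h import *
p,d,K,T,o=snap("wrist","w7"); print(o["tool_pos"],o["tool_rot"],o["grip_width"])
snap("top","t7")
E
```

```text
[ 0.7201 -0.1757  0.3526] [-179.9269    0.075    77.0868] 0.06242559204988252
```

View pics/w7.png

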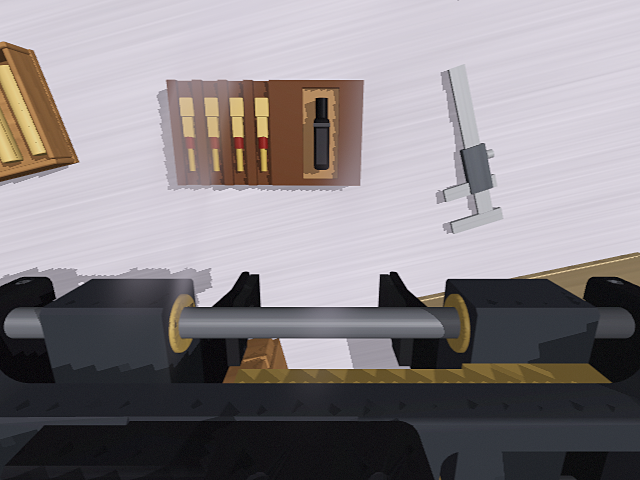

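View pics/t7.png

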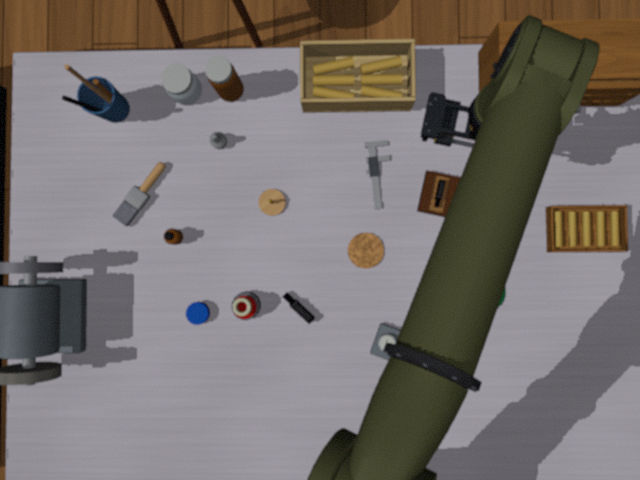

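The reed lies centred in the slot ((321,134) in the wrist view) and the stack is intact. Next I'll measure the peg on the way back.

Call:
carry_out([
  [-0.015, 0.037, 0, -8.4, -1],
  [-0.03, 0.074, 0, -16.8, -1],
  [-0.045, 0.111, 0, -25.2, -1],
  [-0.06, 0.148, 0, -33.6, -1],
  [-0.075, 0.185, 0, -42, -1],
  [-0.09, 0.222, 0, -50.4, -1],
  [-0.105, 0.259, 0, -58.8, -1],
  [-0.12, 0.296, 0, -67, -1],
  [-0.12, 0.296, 0, -67, -1],
  [-0.12, 0.296, 0, -67, -1],
  [-0.12, 0.296, 0, -67, -1],
  [-0.12, 0.296, 0, -67, -1],
])

```text
time_s: 10.6
tool_pos: [0.5996, 0.1183, 0.3537]
tool_rot: [-180.0, -0.0, 9.9]
force: [0.4, 0.4, 0.5]
grip_width: 0.0867
```

```bash
python3 - <<'E'
from h import *
p,d,K,T,o=snap("wrist","w8"); print(o["tool_pos"],o["tool_rot"],o["grip_width"])
c=cloud(d,K,T); near=(np.hypot(c[...,0]-.625,c[...,1]-.206)<.05)&(d>0)
for lo,hi in [(.004,.013),(.03,.05)]:
    pts=c[near&(c[...,2]>lo)&(c[...,2]<hi)]; print(len(pts),np.median(pts,0),cv2.minEnclosingCircle((pts[:,:2]*1000).astype(np.float32)))
E
```

```text
[0.5996 0.1183 0.3537] [-179.9988   -0.031     9.9274] 0.08668359996363045
3224 [0.6249 0.2094 0.0086] ((625.6260986328125, 208.93328857421875), 29.81837272644043)
82 [0.625  0.2086 0.0393] ((625.4434204101562, 208.8645782470703), 3.979304790496826)
```

View pics/w8.png

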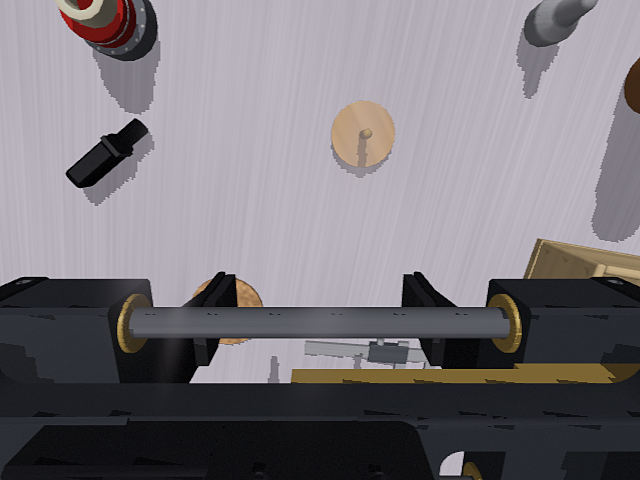

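Peg base at (363,134), axis at about (0.6255, 0.2089). Now to the stack.

Call:
carry_out([
  [-0.045, 0.02, 0, 0, -1],
  [-0.09, 0.04, 0, 0, -1],
  [-0.135, 0.06, -0.01, 0, -1],
  [-0.18, 0.08, -0.02, 0, -1],
  [-0.2, 0.09, -0.03, 0, -1],
  [-0.2, 0.09, -0.03, 0, -1],
  [-0.2, 0.09, -0.03, 0, -1],
  [-0.2, 0.09, -0.03, 0, -1],
])

```text
time_s: 11.45
tool_pos: [0.401, 0.2094, 0.3239]
tool_rot: [180.0, -0.1, 9.9]
force: [0.6, -0.0, -0.9]
grip_width: 0.0873
```

```bash
python3 stack.py w9; python3 - <<'E'
from h import *
p,d,K,T=load("w9"); c=cloud(d,K,T)
near=(np.hypot(c[...,0]-.399,c[...,1]-.266)<.05)&(d>0)
def circ(m,r):
    # outer boundary fit of top-face points: fixed-radius least squares on hull
    from scipy.optimize import least_squares
    pts=c[m][:,:2]; h=cv2.convexHull((pts*1000).astype(np.float32))[:,0]
    s=least_squares(lambda q:np.hypot(h[:,0]-q[0],h[:,1]-q[1])-q[2],[399,266,r]); print(s.x,np.abs(s.fun).max(),len(h))
circ(near&(c[...,2]>.058)&(c[...,2]<.064),19)
E
```

```text
[0.401  0.2094 0.3239] [179.9956  -0.0855   9.9066] 0.39656517345044695
reed 0
ferr 1345 z 0.060362167331868 rect 400.4751892089844 266.4756774902344 37.01325225830078 36.9613151550293 9.899972915649414 circ (400.3233947753906, 266.5335693359375) 18.96571159362793
tin 1897 z 0.04263150341658939 rect 398.071044921875 263.776123046875 49.06676483154297 49.48265838623047 19.472105026245117 circ (397.94415283203125, 263.85150146484375) 25.050308227539062
hone 1081 z 0.022559191166554138 rect 399.7342529296875 264.9259033203125 61.199462890625 60.320579528808594 9.698832511901855 circ (399.6282653808594, 264.85565185546875) 30.97241973876953
[400.3668 266.4497  18.6982] 0.3168603884755221 36
```

View pics/w9.png

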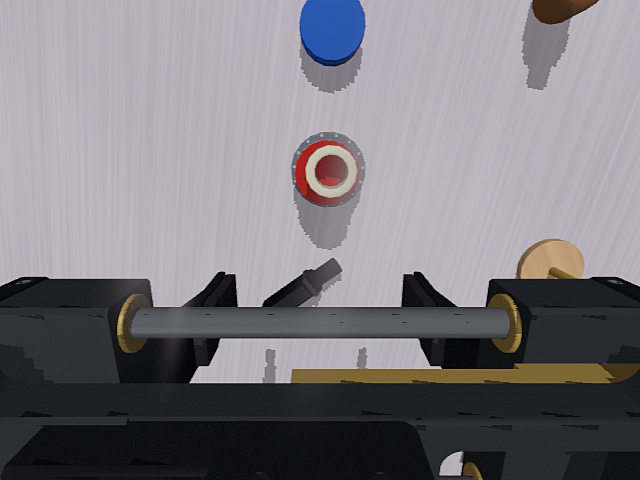

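Call:
carry_out([
  [-0.001, 0.03, 0, 0, -0.3],
  [-0.001, 0.057, -0.02, 0, -0.3],
  [-0.001, 0.057, -0.05, 0, -0.3],
  [-0.001, 0.057, -0.07, 0, -0.3],
  [-0.001, 0.057, -0.08, 0, -0.3],
  [-0.001, 0.057, -0.08, 0, -0.3],
  [-0.001, 0.057, -0.08, 0, -0.3],
])

```text
time_s: 12.2
tool_pos: [0.3995, 0.2673, 0.244]
tool_rot: [-180.0, -0.1, 10.0]
force: [0.2, 1.1, -0.3]
grip_width: 0.0571
```

Call:
carry_out([
  [0.0005, -0.001, -0.008, 0, -0.3],
  [0.0005, -0.001, -0.016, 0, -0.3],
  [0.0005, -0.001, -0.016, 0, -0.3],
  [0.0005, -0.001, -0.016, 0, 0],
  [0.0005, -0.001, -0.016, 0, 0.05],
  [0.0005, -0.001, -0.016, 0, 0.1],
  [0.0005, -0.001, -0.016, 0, 0.15],
  [0.0005, -0.001, -0.016, 0, 0.3],
  [0.0005, -0.001, -0.016, 0, 0.3],
  [0.0005, -0.001, -0.016, 0, 0.3],
], grip_force=10)

```text
time_s: 13.2
tool_pos: [0.3992, 0.2666, 0.2275]
tool_rot: [-180.0, -0.0, 10.1]
force: [1.3, -0.2, 2.1]
grip_width: 0.0383
```

Call:
carry_out([
  [0, 0, 0.003, 0, 0.4],
  [0, 0, 0.01, 0, 0.4],
  [0, 0, 0.03, 0, 0.4],
  [0, 0, 0.06, 0, 0.4],
  [0, 0, 0.09, 0, 0.4],
  [0, 0, 0.1, 0, 0.4],
  [0, 0, 0.1, 0, 0.4],
])

```text
time_s: 13.9
tool_pos: [0.3995, 0.2667, 0.3288]
tool_rot: [-179.8, -0.1, 10.1]
force: [0.2, -0.2, -0.6]
grip_width: 0.0386
```

```bash
python3 stack.py w10; python3 - <<'E'
from h import *
snap("scene","s10")
E
```

```text
[0.3995 0.2667 0.3288] [-179.8443   -0.1367   10.0888] 2.7052510324534755
reed 0
ferr 0
tin 2409 z 0.04254576739231147 rect 397.3334045410156 267.39117431640625 49.15000915527344 42.68358612060547 13.622649192810059 circ (397.9996643066406, 264.14697265625) 25.0192928314209
hone 934 z 0.02256146251512689 rect 399.5518798828125 271.29400634765625 48.75758361816406 61.31024169921875 88.26124572753906 circ (399.4515075683594, 265.07720947265625) 30.82592010498047
```

View pics/w10.png

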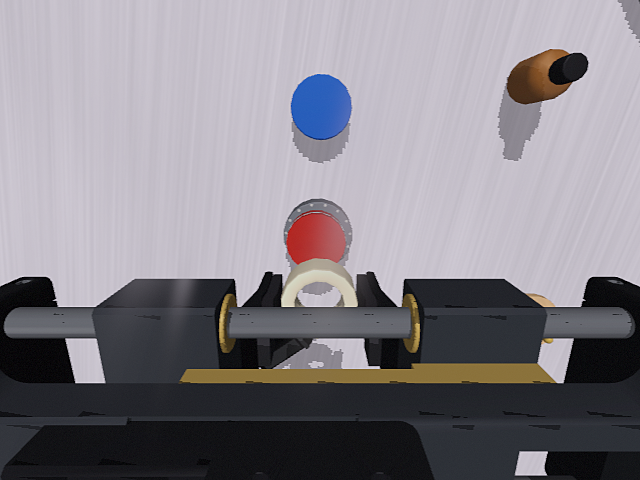

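View pics/s10.png

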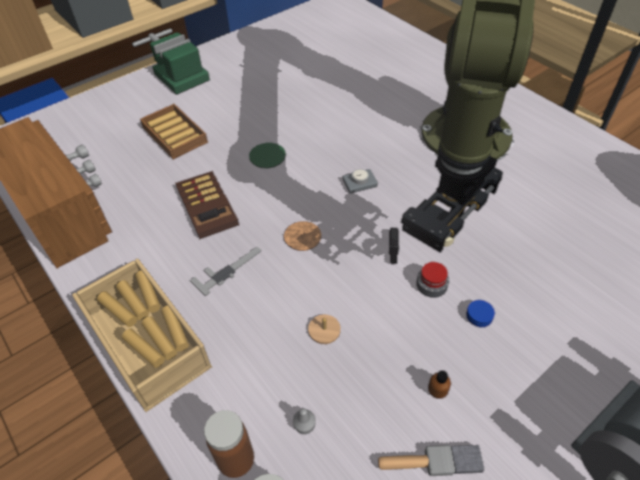

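Call:
carry_out([
  [0.045, -0.012, 0, 0, 0.4],
  [0.09, -0.024, 0, 0, 0.4],
  [0.135, -0.036, 0, 0, 0.4],
  [0.18, -0.048, 0, 0, 0.4],
  [0.226, -0.058, -0.02, 0, 0.4],
  [0.226, -0.058, -0.06, 0, 0.4],
  [0.226, -0.058, -0.08, 0, 0.4],
  [0.226, -0.058, -0.08, 0, 0.4],
  [0.226, -0.058, -0.08, 0, 0.4],
  [0.226, -0.058, -0.08, 0, 0.4],
])

```text
time_s: 15.0
tool_pos: [0.6254, 0.2087, 0.2485]
tool_rot: [-180.0, -0.1, 10.1]
force: [1.0, -0.8, -0.1]
grip_width: 0.0383
```

```bash
python3 - <<'E'
from h import *
p,d,K,T,o=snap("wrist","w11"); print(o["tool_pos"],o["tool_rot"],o["grip_width"])
c=cloud(d,K,T); near=(np.hypot(c[...,0]-.6255,c[...,1]-.209)<.05)&(d>0)&(c[...,2]>.004)&(c[...,2]<.013)
pts=c[near]; print(len(pts),pts.min(0),pts.max(0))
p,d,K,T,o=snap("scene","s11")
q=proj(K,T,[.6255,.209,.04]).astype(int); print(q)
im=p[q[1]-70:q[1]+50,q[0]-70:q[0]+70,::-1]; cv2.imwrite("pics/s11c.png",cv2.resize(im,None,fx=5,fy=5,interpolation=2))
E
```

```text
[0.6254 0.2087 0.2485] [-179.9856   -0.1053   10.0963] 0.038298196750142885
4049 [0.596  0.1789 0.004 ] [0.6553 0.239  0.0129]
[323 319]
```

View pics/w11.png

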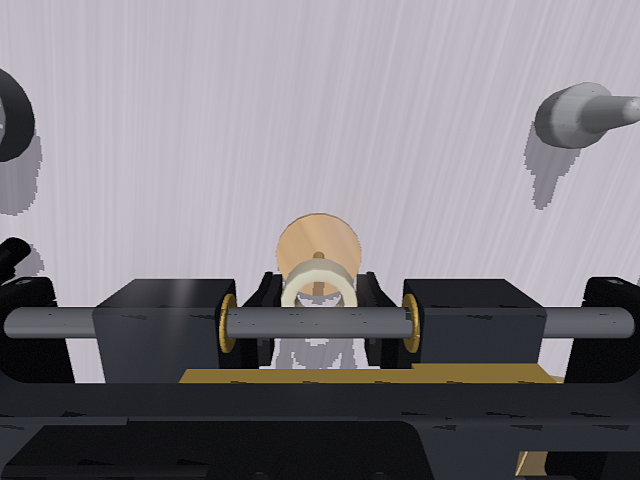

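View pics/s11c.png

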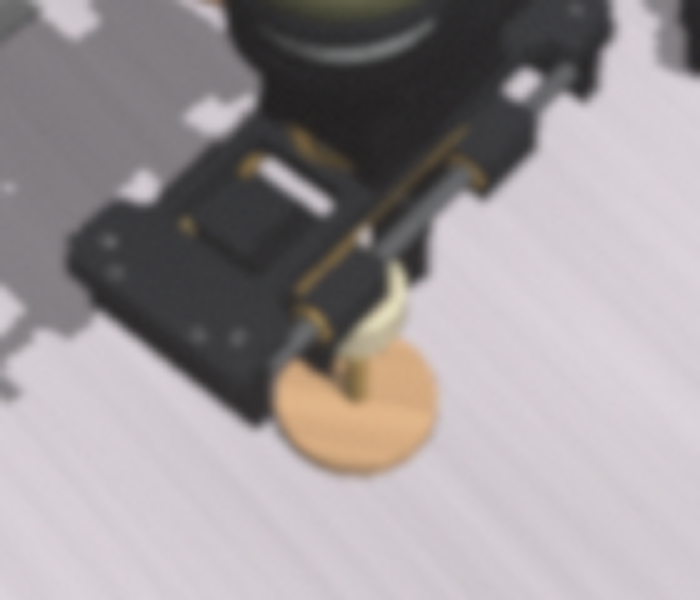

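Ring and peg line up (peg base centred at u≈319, directly under the ring). Lowering now.

Call:
carry_out([
  [0, 0, -0.01, 0, 0.4],
  [0, 0, -0.02, 0, 0.4],
  [0, 0, -0.03, 0, 0.4],
  [0, 0, -0.04, 0, 0.4],
  [0, 0, -0.047, 0, 0.4],
  [0, 0, -0.051, 0, 0.4],
  [0, 0, -0.054, 0, 0.4],
  [0, 0, -0.0545, 0, 0.4],
  [0, 0, -0.0545, 0, 0.4],
  [0, 0, -0.0545, 0, 0.4],
])

```text
time_s: 16.1
tool_pos: [0.6251, 0.2083, 0.1934]
tool_rot: [-180.0, 0.0, 10.1]
force: [-3.0, -0.5, 4.7]
grip_width: 0.0386
```

Call:
carry_out([
  [0, 0, 0, 0, 0.05],
  [0, 0, 0, 0, -0.1],
  [0, 0, 0, 0, -0.3],
  [0, 0, 0, 0, -0.3],
  [0, 0, 0, 0, -0.3],
  [0, 0, 0.02, 0, -0.3],
  [0, 0, 0.05, 0, -0.3],
  [0, 0, 0.09, 0, -0.3],
  [0, -0.03, 0.13, 0, -0.3],
  [-0.01, -0.06, 0.14, 0, -0.3],
  [-0.03, -0.09, 0.14, 0, -0.3],
  [-0.03, -0.09, 0.14, 0, -0.3],
  [-0.03, -0.09, 0.14, 0, -0.3],
])

```text
time_s: 17.4
tool_pos: [0.5948, 0.1178, 0.3331]
tool_rot: [-179.9, -0.0, 10.0]
force: [0.6, 0.6, 0.2]
grip_width: 0.0568
```

```bash
python3 - <<'E'
from h import *
p,d,K,T,o=snap("wrist","w12"); print(o["tool_pos"],o["tool_rot"],o["grip_width"])
c=cloud(d,K,T); n=(np.hypot(c[...,0]-.6255,c[...,1]-.209)<.04)&(d>0)
for lo,hi in [(.004,.013),(.022,.03),(.035,.045)]:
    pts=c[n&(c[...,2]>lo)&(c[...,2]<hi)]; print(len(pts),np.median(pts[:,2]),cv2.minEnclosingCircle((pts[:,:2]*1000).astype(np.float32)))
# coaster
n=(np.hypot(c[...,0]-.5175,c[...,1])<.05)&(d>0)&(c[...,2]>.0035)&(c[...,2]<.009); pts=c[n]; print("coaster",len(pts),cv2.minAreaRect((pts[:,:2]*1000).astype(np.float32)))
E
```

```text
[0.5948 0.1178 0.3331] [-179.9155   -0.0409    9.9841] 0.05683623199538241
2522 0.008594251057380542 ((625.4241943359375, 209.0360870361328), 29.92330551147461)
1061 0.02639428691887774 ((625.2069702148438, 207.88502502441406), 18.9129695892334)
87 0.03914408317960899 ((625.4656982421875, 208.94866943359375), 4.021291732788086)
coaster 518 ((522.8160400390625, 8.470283508300781), (37.164634704589844, 76.12977600097656), 28.82187843322754)
```

View pics/w12.png

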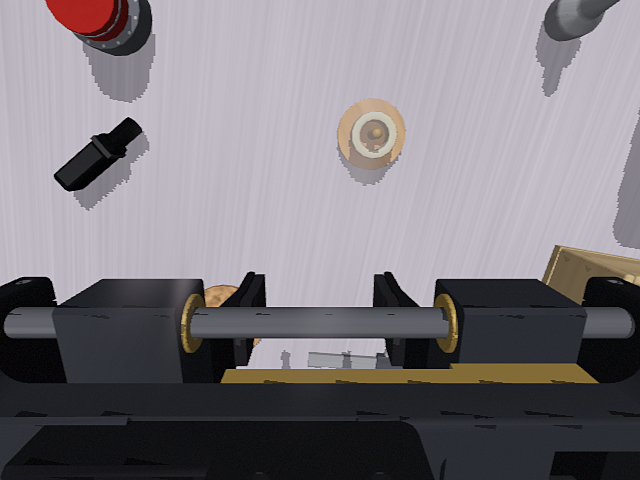

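Ferrule is seated over the peg (ring at (374,134), 1 mm off axis, top at z=26 mm). Now measure the coaster.

Call:
carry_out([
  [-0.018, -0.045, 0.02, 0, -0.5],
  [-0.036, -0.09, 0.02, 0, -1],
  [-0.054, -0.135, 0.02, 0, -1],
  [-0.072, -0.18, 0.02, 0, -1],
  [-0.08, -0.2, 0.02, 0, -1],
  [-0.08, -0.2, 0.02, 0, -1],
  [-0.08, -0.2, 0.02, 0, -1],
  [-0.08, -0.2, 0.02, 0, -1],
])

```text
time_s: 18.25
tool_pos: [0.5161, -0.079, 0.3527]
tool_rot: [180.0, -0.0, 10.3]
force: [0.1, 0.6, 0.7]
grip_width: 0.0868
```

```bash
python3 - <<'E'
from h import *
p,d,K,T,o=snap("wrist","w13"); print(o["tool_pos"],o["tool_rot"],o["grip_width"])
c=cloud(d,K,T)
n=(np.hypot(c[...,0]-.5175,c[...,1])<.06)&(d>0)&(c[...,2]>.0035)&(c[...,2]<.009); pts=c[n]; print("coaster",len(pts),np.median(pts,0),cv2.minEnclosingCircle((pts[:,:2]*1000).astype(np.float32)))
hsv=cv2.cvtColor(p,cv2.COLOR_RGB2HSV); m=((hsv[...,1]>60)&(np.hypot(c[...,0]-.5175,c[...,1])<.06)).astype(np.uint8)
k=max(cv2.findContours(m,0,2)[0],key=cv2.contourArea); e=cv2.fitEllipse(k); print(e,cast(K,T,e[0],.005))
E
```

```text
[ 0.5161 -0.079   0.3527] [179.9781  -0.0093  10.2929] 0.0867726587258562
coaster 5815 [0.5173 0.0047 0.0057] ((517.4191284179688, 3.4218838214874268), 39.84815979003906)
((335.7263488769531, 137.206787109375), (82.47184753417969, 87.27810668945312), 7.546518325805664) [0.5167 0.0047 0.005 ]
```

View pics/w13.png

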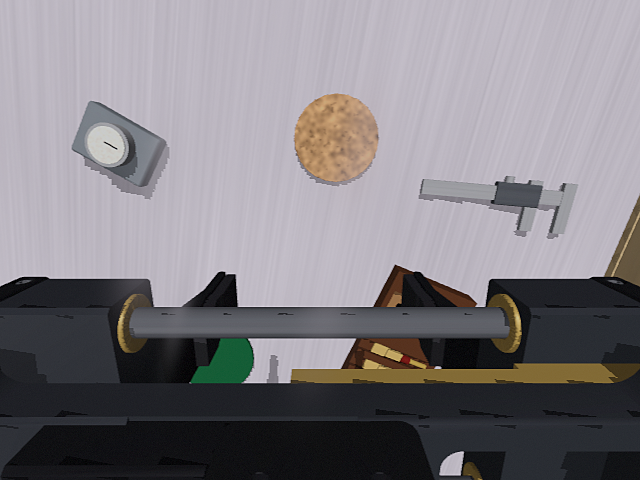

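Call:
carry_out([
  [-0.015, 0.043, 0, 0, -1],
  [-0.03, 0.086, 0, 0, -1],
  [-0.045, 0.129, 0, 0, -1],
  [-0.06, 0.172, 0, 0, -1],
  [-0.075, 0.215, 0, 0, -1],
  [-0.09, 0.258, 0, 0, -1],
  [-0.105, 0.301, -0.02, 0, -1],
  [-0.1185, 0.345, -0.05, 0, -0.8],
  [-0.1185, 0.345, -0.09, 0, -0.6],
  [-0.1185, 0.345, -0.11, 0, -0.6],
  [-0.1185, 0.345, -0.11, 0, -0.6],
  [-0.1185, 0.345, -0.11, 0, -0.6],
])

```text
time_s: 19.5
tool_pos: [0.3965, 0.2643, 0.243]
tool_rot: [179.9, -0.0, 10.1]
force: [-0.1, 0.5, 0.3]
grip_width: 0.0702
```

```bash
python3 stack.py w14;python3 - <<'E'
from h import *
print(env.get_obs()["tool_pos"],env.get_obs()["grip_width"])
E
```

```text
[0.3965 0.2643 0.243 ] [179.9478  -0.0056  10.1437] 0.6118537771683975
reed 1271 z 0.07960353390119781 rect 396.17431640625 267.8611145019531 90.00902557373047 16.76129150390625 10.175006866455078 circ (394.8475341796875, 275.2533874511719) 45.005157470703125
axis deg 10.161894951889826 ext -0.04502043194301425 0.044988669224150846 mean [0.3953 0.2728 0.0794]
ferr 253 z 0.06370540480853037 rect 396.4341125488281 266.66607666015625 87.5300064086914 18.886150360107422 10.252195358276367 circ (394.883056640625, 275.2414855957031) 43.766273498535156
tin 5050 z 0.04255582121100639 rect 397.35595703125 267.3793640136719 49.755393981933594 42.88337326049805 10.85020637512207 circ (397.949951171875, 264.16717529296875) 25.02826690673828
hone 1755 z 0.02252657367370567 rect 399.1432800292969 273.94921875 61.680015563964844 43.97443389892578 1.5795751810073853 circ (399.27911376953125, 265.1062927246094) 30.95121955871582
[0.397  0.2642 0.2438] 0.06989392001188349
```

Call:
carry_out([
  [0.001, 0, -0.012, 0, -0.6],
  [0.001, 0, -0.025, 0, -0.6],
  [0.001, 0, -0.035, 0, -0.6],
  [0.001, 0, -0.0355, 0, -0.6],
  [0.001, 0, -0.0355, 0, -0.3],
  [0.001, 0, -0.0355, 0, -0.2],
  [0.001, 0, -0.0355, 0, -0.15],
  [0.001, 0, -0.0355, 0, -0.1],
  [0.001, 0, -0.0355, 0, 0.1],
  [0.001, 0, -0.0355, 0, 0.1],
  [0.001, 0, -0.0355, 0, 0.1],
], grip_force=15)

```text
time_s: 20.65
tool_pos: [0.3977, 0.2636, 0.2076]
tool_rot: [-180.0, -0.0, 10.1]
force: [0.0, -0.3, 3.9]
grip_width: 0.0493
```

Call:
carry_out([
  [0, 0, 0.003, 0, 0.2],
  [0, 0, 0.01, 0, 0.2],
  [0, 0, 0.03, 0, 0.2],
  [0, 0, 0.06, 0, 0.2],
  [0, 0, 0.09, 0, 0.2],
  [0, 0, 0.1, 0, 0.2],
  [0, 0, 0.1, 0, 0.2],
])

```text
time_s: 21.35
tool_pos: [0.398, 0.2638, 0.3088]
tool_rot: [-179.9, -0.1, 10.1]
force: [-1.1, 0.5, -0.9]
grip_width: 0.0495
```

```bash
python3 stack.py w15
```

```text
[0.398  0.2638 0.3088] [-179.8511   -0.1431   10.0893] 2.630941403817204
reed 0
ferr 0
tin 0
hone 2981 z 0.02259051124565742 rect 398.3137512207031 272.6034240722656 61.190616607666016 45.791709899902344 10.174406051635742 circ (399.60931396484375, 265.0603332519531) 30.984193801879883
```

View pics/w15.png

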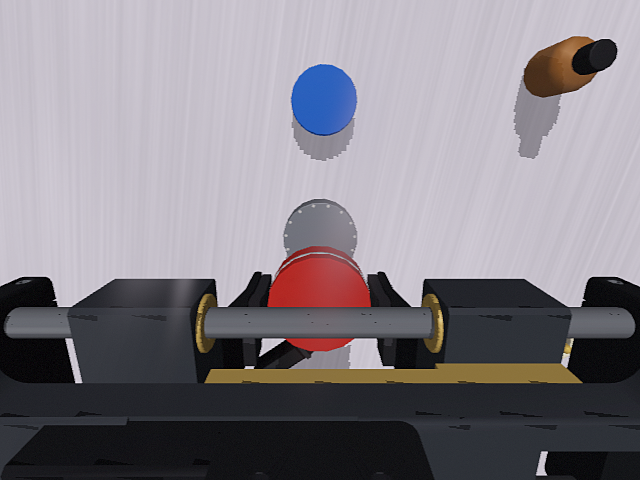

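Tin held level; hone stays. Over to the coaster.

Call:
carry_out([
  [0.02, -0.043, 0, 0, 0.2],
  [0.04, -0.086, 0, 0, 0.2],
  [0.06, -0.129, 0, 0, 0.2],
  [0.08, -0.172, 0, 0, 0.2],
  [0.1, -0.215, 0, 0, 0.2],
  [0.119, -0.26, -0.02, 0, 0.2],
  [0.119, -0.26, -0.06, 0, 0.2],
  [0.119, -0.26, -0.08, 0, 0.2],
  [0.119, -0.26, -0.08, 0, 0.2],
  [0.119, -0.26, -0.08, 0, 0.2],
])

```text
time_s: 22.4
tool_pos: [0.5161, 0.0034, 0.2265]
tool_rot: [179.9, 0.1, 10.1]
force: [0.8, -0.7, -0.2]
grip_width: 0.0498
```

```bash
python3 - <<'E'
from h import *
p,d,K,T,o=snap("wrist","w16"); print(o["tool_pos"],o["tool_rot"],o["grip_width"])
c=cloud(d,K,T); n=(np.hypot(c[...,0]-.5175,c[...,1])<.06)&(d>0)&(c[...,2]>.0035)&(c[...,2]<.009); pts=c[n]; print(pts.min(0),pts.max(0))
E
```

```text
[0.5161 0.0034 0.2265] [179.9313   0.1256  10.0653] 0.049795906769336026
[ 0.4779 -0.011   0.0035] [0.5567 0.0432 0.0079]
```

View pics/w16.png

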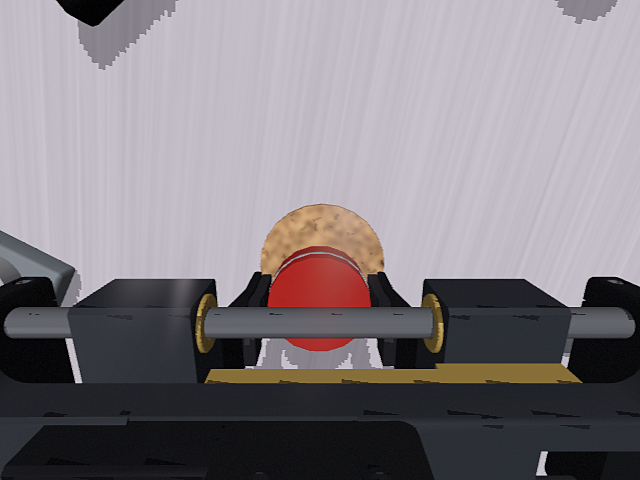

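Aligned within about 1 mm. Lower by 36 mm and release.

Call:
carry_out([
  [0.001, 0.0005, -0.012, 0, 0.2],
  [0.001, 0.0005, -0.022, 0, 0.2],
  [0.001, 0.0005, -0.03, 0, 0.2],
  [0.001, 0.0005, -0.033, 0, 0.2],
  [0.001, 0.0005, -0.0355, 0, 0.2],
  [0.001, 0.0005, -0.0355, 0, 0.2],
  [0.001, 0.0005, -0.0355, 0, 0.2],
])

```text
time_s: 23.15
tool_pos: [0.5177, 0.0039, 0.192]
tool_rot: [180.0, -0.0, 10.1]
force: [-0.2, 0.0, 0.1]
grip_width: 0.0495
```

Call:
carry_out([
  [0, 0, 0, 0, -0.2],
  [0, 0, 0, 0, -0.35],
  [0, 0, 0, 0, -0.5],
  [0, 0, 0, 0, -0.5],
  [0, 0, 0, 0, -0.5],
  [0, 0, 0.02, 0, -0.5],
  [0, 0, 0.05, 0, -0.5],
  [0, 0, 0.09, 0, -0.5],
  [0, -0.03, 0.13, 0, -0.5],
  [0, -0.06, 0.15, 0, -0.5],
  [0, -0.08, 0.15, 0, -0.5],
  [0, -0.08, 0.15, 0, -0.5],
  [0, -0.08, 0.15, 0, -0.5],
])

```text
time_s: 24.45
tool_pos: [0.5173, -0.0759, 0.3415]
tool_rot: [-180.0, 0.0, 10.0]
force: [0.5, 0.6, -0.1]
grip_width: 0.065
```

```bash
python3 - <<'E'
from h import *
p,d,K,T,o=snap("wrist","w17"); print(o["tool_pos"],o["tool_rot"],o["grip_width"])
c=cloud(d,K,T); n=(np.hypot(c[...,0]-.5175,c[...,1])<.06)&(d>0)
for lo,hi in ((.0035,.009),(.021,.029)):
    pts=c[n&(c[...,2]>lo)&(c[...,2]<hi)]; print(len(pts),np.median(pts[:,2]),cv2.minEnclosingCircle((pts[:,:2]*1000).astype(np.float32)))
E
```

```text
[ 0.5173 -0.0759  0.3415] [-179.9549    0.0133   10.029 ] 0.06497377644197425
3424 0.0056499243850747505 ((517.5159912109375, 3.4273431301116943), 39.94990921020508)
2738 0.025655387852405787 ((518.0596313476562, 4.022915363311768), 24.85752296447754)
```

View pics/w17.png

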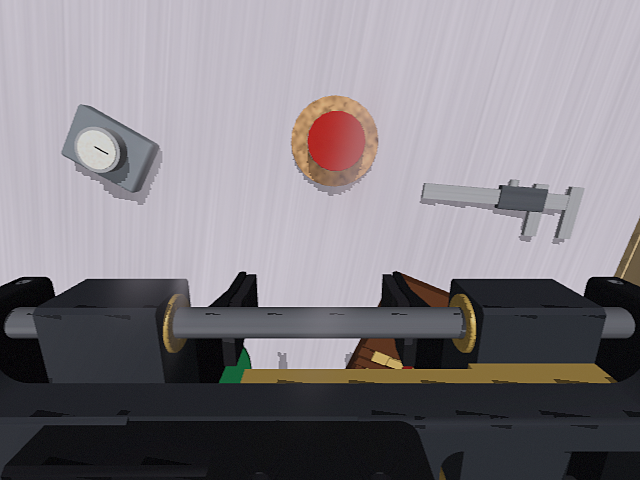

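Tin centred on the coaster ((336,141)). Now measure the mat.

Call:
carry_out([
  [-0.016, -0.043, 0.01, 0, -1],
  [-0.032, -0.086, 0.01, 0, -1],
  [-0.048, -0.129, 0.01, 0, -1],
  [-0.064, -0.172, 0.01, 0, -1],
  [-0.08, -0.215, 0.01, 0, -1],
  [-0.095, -0.255, 0.01, 0, -1],
  [-0.095, -0.255, 0.01, 0, -1],
  [-0.095, -0.255, 0.01, 0, -1],
  [-0.095, -0.255, 0.01, 0, -1],
])

```text
time_s: 25.4
tool_pos: [0.4237, -0.3291, 0.3511]
tool_rot: [-179.9, 0.0, 10.3]
force: [-0.0, 0.8, 0.2]
grip_width: 0.0868
```

```bash
python3 - <<'E'
from h import *
p,d,K,T,o=snap("wrist","w18"); print(o["tool_pos"],o["tool_rot"],o["grip_width"])
c=cloud(d,K,T)
n=(np.hypot(c[...,0]-.4266,c[...,1]+.256)<.06)&(d>0)&(c[...,2]>.003)&(c[...,2]<.009); pts=c[n]; print("mat",len(pts),np.median(pts,0),cv2.minEnclosingCircle((pts[:,:2]*1000).astype(np.float32)))
hsv=cv2.cvtColor(p,cv2.COLOR_RGB2HSV); m=((hsv[...,1]>100)&(hsv[...,0]>45)&(hsv[...,0]<95)).astype(np.uint8)
k=max(cv2.findContours(m,0,2)[0],key=cv2.contourArea); e=cv2.fitEllipse(k); print(e,cast(K,T,e[0],.005))
E
```

```text
[ 0.4237 -0.3291  0.3511] [-179.9285    0.034    10.2542] 0.08683075515841686
mat 7327 [ 0.4263 -0.252   0.0056] ((433.5054931640625, -259.2124938964844), 57.656402587890625)
((319.5504455566406, 141.0823974609375), (52.60166549682617, 107.35505676269531), 14.779735565185547) [ 0.4098 -0.2512  0.005 ]
```

View pics/w18.png

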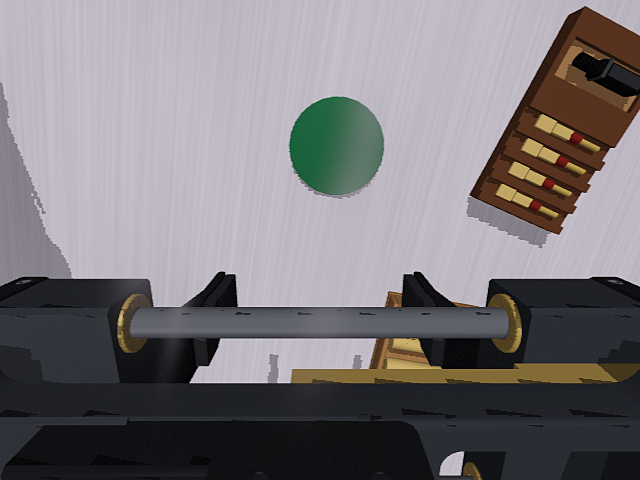

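```bash
python3 - <<'E'
from h import *
p,d,K,T=load("w18"); c=cloud(d,K,T)
n=((np.hypot(c[...,0]-.4266,c[...,1]+.254)<.052)&(d>0)&(c[...,2]>.003)&(c[...,2]<.009)).astype(np.uint8)
n=cv2.morphologyEx(n,cv2.MORPH_OPEN,np.ones((5,5)))
k=max(cv2.findContours(n,0,2)[0],key=cv2.contourArea); e=cv2.fitEllipse(k); print(e,cast(K,T,e[0],.005))
pts=c[n>0];print(cv2.minEnclosingCircle((pts[:,:2]*1000).astype(np.float32)))
q=p.astype(int); m=((q[...,1]-q[...,0]>12)).astype(np.uint8); m=cv2.morphologyEx(m,cv2.MORPH_OPEN,np.ones((5,5)))
k=max(cv2.findContours(m,0,2)[0],key=cv2.contourArea); k=cv2.convexHull(k); e=cv2.fitEllipse(k); print(e,cast(K,T,e[0],.005))
E
```

```text
((336.93304443359375, 145.05596923828125), (93.16551208496094, 97.03091430664062), 14.14543628692627) [ 0.4265 -0.2518  0.005 ]
((426.6659240722656, -253.79786682128906), 45.001953125)
((336.1907653808594, 145.18455505371094), (94.13589477539062, 98.6485595703125), 9.237327575683594) [ 0.4258 -0.252   0.005 ]
```

Call:
carry_out([
  [0.012, 0.045, 0, 0, -1],
  [0.024, 0.09, 0, 0, -1],
  [0.036, 0.135, 0, 0, -1],
  [0.048, 0.18, 0, 0, -1],
  [0.06, 0.225, 0, 0, -1],
  [0.07, 0.265, 0, 0, -1],
  [0.076, 0.305, 0, 0, -1],
  [0.065, 0.345, 0, 0, -1],
  [0.05, 0.385, 0, 0, -1],
  [0.035, 0.425, 0, 0, -1],
  [0.02, 0.465, 0, 0, -1],
  [0.005, 0.505, 0, 0, -1],
  [-0.01, 0.55, -0.03, 0, -1],
  [-0.0245, 0.594, -0.06, 0, -1],
  [-0.0245, 0.594, -0.1, 0, -1],
  [-0.0245, 0.594, -0.11, 0, -1],
  [-0.0245, 0.594, -0.11, 0, -1],
  [-0.0245, 0.594, -0.11, 0, -1],
])

```text
time_s: 27.25
tool_pos: [0.3988, 0.2629, 0.2432]
tool_rot: [-180.0, -0.1, 10.0]
force: [-0.0, 0.8, 0.3]
grip_width: 0.0868
```

```bash
python3 stack.py w19
```

```text
[0.3988 0.2629 0.2432] [-179.957    -0.0998   10.0489] 0.6413404468446517
reed 1377 z 0.07936773463300334 rect 398.73724365234375 267.01824951171875 107.24427032470703 16.55266571044922 10.0372953414917 circ (397.5154724121094, 273.92108154296875) 53.62282180786133
axis deg -169.89125496637726 ext -0.05398249151843739 0.05326109074887286 mean [0.3976 0.2714 0.0792]
ferr 263 z 0.06380589460234704 rect 398.7176818847656 265.48919677734375 104.5992202758789 18.878515243530273 10.081023216247559 circ (397.14044189453125, 274.3607482910156) 52.29977035522461
tin 0
hone 6879 z 0.022564144150681004 rect 399.2715759277344 265.0565185546875 60.85094451904297 60.86158752441406 29.78667640686035 circ (399.29644775390625, 264.8173828125) 30.994686126708984
```

View pics/w19.png

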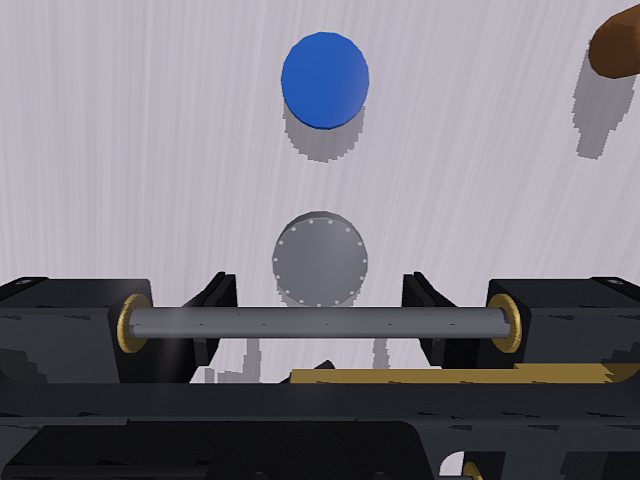

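Call:
carry_out([
  [0, 0.002, -0.02, 0, -1],
  [0, 0.002, -0.035, 0, -1],
  [0, 0.002, -0.047, 0, -1],
  [0, 0.002, -0.055, 0, -1],
  [0, 0.002, -0.055, 0, -1],
  [0, 0.002, -0.055, 0, -0.6],
  [0, 0.002, -0.055, 0, -0.5],
  [0, 0.002, -0.055, 0, -0.4],
  [0, 0.002, -0.055, 0, -0.2],
  [0, 0.002, -0.055, 0, -0.1],
  [0, 0.002, -0.055, 0, -0.1],
  [0, 0.002, -0.055, 0, -0.1],
], grip_force=25)

```text
time_s: 28.5
tool_pos: [0.3983, 0.2651, 0.1871]
tool_rot: [-180.0, -0.0, 10.1]
force: [0.4, -0.9, 3.1]
grip_width: 0.0613
```

Call:
carry_out([
  [0, 0, 0.005, 0, 0],
  [0, 0, 0.015, 0, 0],
  [0, 0, 0.04, 0, 0],
  [0, 0, 0.08, 0, 0],
  [0, 0, 0.1, 0, 0],
  [0, 0, 0.1, 0, 0],
  [0, 0, 0.1, 0, 0],
])

```text
time_s: 29.2
tool_pos: [0.3977, 0.2648, 0.2866]
tool_rot: [-180.0, 0.0, 10.1]
force: [-0.3, -0.0, -2.3]
grip_width: 0.0614
```

```bash
python3 - <<'E'
from h import *
p,d,K,T,o=snap("wrist","w20"); print(o["tool_pos"],o["tool_rot"],o["grip_width"],o["force"])
E
```

```text
[0.3977 0.2648 0.2866] [-179.9765    0.0155   10.0871] 0.061429681777268194 [-0.3293 -0.0301 -2.2868]
```

View pics/w20.png

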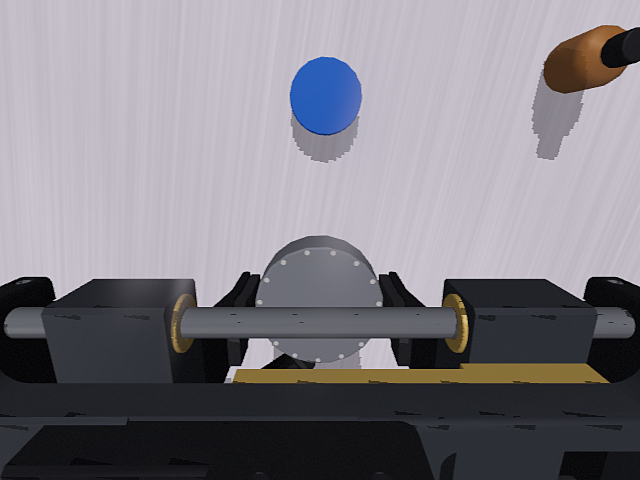

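Call:
carry_out([
  [0.014, -0.04, 0, 0, 0],
  [0.028, -0.08, 0, 0, 0],
  [0.042, -0.12, 0, 0, 0],
  [0.056, -0.16, 0, 0, 0],
  [0.07, -0.2, 0, 0, 0],
  [0.08, -0.24, 0, 0, 0],
  [0.08, -0.28, 0, 0, 0],
  [0.075, -0.32, 0, 0, 0],
  [0.065, -0.36, 0, 0, 0],
  [0.055, -0.4, 0, 0, 0],
  [0.045, -0.44, 0, 0, 0],
  [0.037, -0.48, 0, 0, 0],
  [0.029, -0.517, -0.02, 0, 0],
  [0.029, -0.517, -0.06, 0, 0],
  [0.029, -0.517, -0.06, 0, 0],
  [0.029, -0.517, -0.06, 0, 0],
  [0.029, -0.517, -0.06, 0, 0],
])

```text
time_s: 30.95
tool_pos: [0.4276, -0.2517, 0.2276]
tool_rot: [180.0, -0.1, 10.1]
force: [0.6, 0.5, -1.5]
grip_width: 0.0614
```

```bash
python3 - <<'E'
from h import *
p,d,K,T,o=snap("wrist","w21"); print(o["tool_pos"],o["tool_rot"],o["grip_width"],o["force"])
E
```

```text
[ 0.4276 -0.2517  0.2276] [179.974   -0.0579  10.145 ] 0.061378418574996256 [ 0.6469  0.4503 -1.475 ]
```

View pics/w21.png

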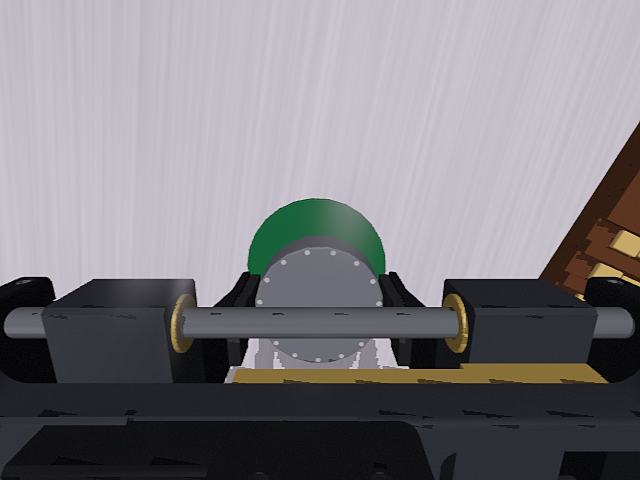

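Call:
carry_out([
  [-0.001, -0.001, -0.012, 0, 0],
  [-0.001, -0.001, -0.022, 0, 0],
  [-0.001, -0.001, -0.029, 0, 0],
  [-0.001, -0.001, -0.032, 0, 0],
  [-0.001, -0.001, -0.0345, 0, 0],
  [-0.001, -0.001, -0.035, 0, 0],
  [-0.001, -0.001, -0.035, 0, 0],
])

```text
time_s: 31.7
tool_pos: [0.4258, -0.2532, 0.1922]
tool_rot: [-179.9, 0.0, 10.1]
force: [-2.9, 0.7, 4.6]
grip_width: 0.0614
```

Call:
carry_out([
  [0, 0, 0, 0, -0.5],
  [0, 0, 0, 0, -0.7],
  [0, 0, 0, 0, -0.8],
  [0, 0, 0, 0, -0.8],
  [0, 0, 0, 0, -0.8],
  [0, 0, 0.02, 0, -0.8],
  [0, 0, 0.05, 0, -0.8],
  [0, 0, 0.09, 0, -0.8],
  [0, -0.03, 0.13, 0, -0.8],
  [0, -0.06, 0.15, 0, -0.8],
  [0, -0.08, 0.15, 0, -0.8],
  [0, -0.08, 0.15, 0, -0.8],
  [0, -0.08, 0.15, 0, -0.8],
])

```text
time_s: 33.0
tool_pos: [0.4257, -0.3329, 0.3413]
tool_rot: [-180.0, 0.1, 10.0]
force: [-0.0, 1.1, -0.6]
grip_width: 0.0784
```

```bash
python3 - <<'E'
from h import *
p,d,K,T,o=snap("wrist","w22"); print(o["tool_pos"],o["tool_rot"],o["grip_width"])
c=cloud(d,K,T); n=(np.hypot(c[...,0]-.4265,c[...,1]+.253)<.05)&(d>0)
for lo,hi in ((.0035,.009),(.023,.031)):
    m=cv2.morphologyEx((n&(c[...,2]>lo)&(c[...,2]<hi)).astype(np.uint8),cv2.MORPH_OPEN,np.ones((3,3))); pts=c[m>0]; print(len(pts),np.median(pts[:,2]),cv2.minEnclosingCircle((pts[:,:2]*1000).astype(np.float32)))
snap("top","t22")
E
```

```text
[ 0.4257 -0.3329  0.3413] [-179.9565    0.06      9.999 ] 0.07835467898081117
3555 0.00565738710067748 ((426.6733703613281, -253.79554748535156), 44.895103454589844)
4280 0.027664185388545093 ((426.0683898925781, -253.68296813964844), 30.89484214782715)
```

View pics/w22.png

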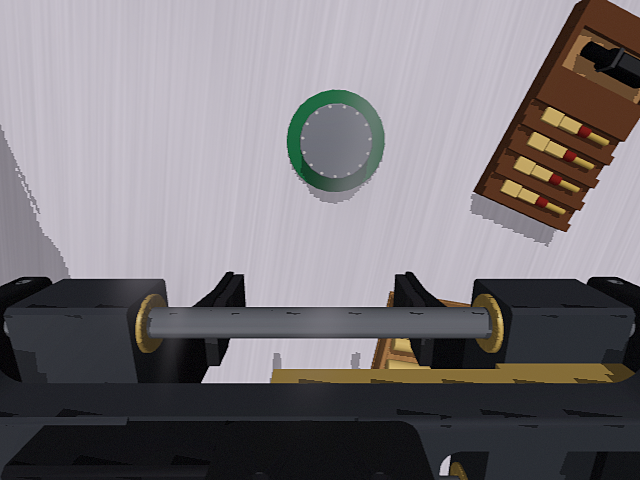

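View pics/t22.png

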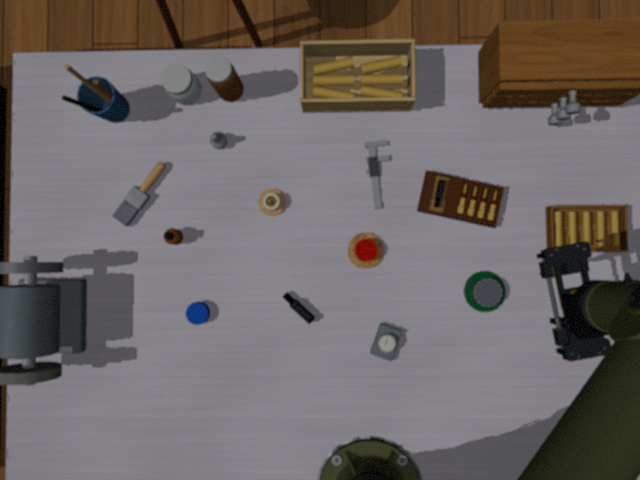

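All four pieces are in place and the bystanders look unmoved. One numeric check of the reed, then hand in.

```bash
python3 - <<'E'
from h import *
p,d,K,T=load("w7"); c=cloud(d,K,T); v,u=np.mgrid[0:480,0:640]
m=(u>303)&(u<340)&(v>92)&(v<178)&(c[...,2]>.0235)&(c[...,2]<.036); pts=c[m]
print(cv2.minAreaRect((pts[:,:2]*1000).astype(np.float32)),np.percentile(pts[:,2],[10,50,95]))
a,b=load("top0")[0:1] if 0 else (np.load("pics/top0.npz")["p"],np.load("pics/t22.npz")["p"])
for n,(y0,y1,x0,x1) in dict(cal=(135,212,360,395),oil=(225,248,160,186)).items(): print(n,np.abs(a[y0:y1,x0:x1].astype(int)-b[y0:y1,x0:x1]).mean(), np.percentile(np.abs(a[y0:y1,x0:x1].astype(int)-b[y0:y1,x0:x1]),99))
print(env.get_obs()["joint_velocities"])
env.sign_off()
E
```

```text
((638.2813110351562, -154.4308624267578), (13.772515296936035, 59.50800704956055), 76.79893493652344) [0.0279 0.0312 0.0332]
cal 5.53865182436611 11.0
oil 5.3768115942028984 16.0
[-0.474  -0.1917 -0.1286  0.1362 -0.0895 -0.0587  0.2448]
the job is handed in; nothing more can be done
```

I unstacked the pieces in the required order and handed the job in at about 33 s. The hand-in reports no verdict, so these are my own last camera checks:

| Piece | Where it ended up | Offset from target centre | Height |
|---|---|---|---|
| Black drone reed | in the wide slot, aligned within 1° | about 1 mm | top around 31 mm |
| Cream horn ferrule | over the peg, on its base | about 1 mm | top 26 mm |
| Red tin | on the coaster | under 1 mm | top 25.7 mm |
| Granite hone | on the mat | under 1 mm | top 27.7 mm |

- **Bystanders:** comparing the first and last top-camera pictures shows no visible movement of the calliper or the bottle. The blue tin and the larger black reed were left alone.
- **Robot:** the gripper was open and clear of everything when I handed in.
- **Failures or disagreements:** no check failed. Depth readings came out up to about 1 mm high. The measured arm position differed from the command by up to about 2.5 mm at times, and I corrected for that by looking again before each placement.

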